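Lock the filter lid of the bench fume extractor with the slotted key

TASK

The filter lid of the fume extractor on the painting bench is down but still sprung up on its foam seal. Take the red slotted key out of its wooden block, fit its blade into the slot of the brass fastener, press the lid down with it and turn the fastener a quarter turn clockwise to its stop, so that it holds the lid shut, then stand the key back in its block and let go of it. Touch the extractor only with the key, press and turn firmly but without forcing anything, and leave the bauble, the paint jar and the brush cup where they stand.

Things in the scene. Friction and masses are not known exactly. Their poses are not given: they have to be found in the camera images.
- extractor: Light grey bench fume extractor, 250 mm (its x) by 220 mm (y), fixed, on levelling feet (its height differs); black louvres on its front (-x). Origin 8 mm below the case, z up. A flat grey lid, 6 mm thick, is its whole top, hinged along the far (+x) edge; lying flat, its upper face is 100 mm above the origin. The brass fastener's axis is 90 mm in front of the origin.
- lid_front (a point): Middle of the lid's front edge, on its upper face, 250 mm in front of the hinge. Foam pushes the lid up; 4 to 9 N straight down on the fastener takes it to a hard stop. The stop is out of sight, set to the filter fitted: it may lie anywhere 1 to 9 mm above flat and must be felt. More than 30 N of the key on the fastener or lid, pressing and turning together, does damage.
- lid (a joint): Opening of the lid in rad: 0 = flat, growing as its front rises. The hinge is 215 mm behind the fastener: 0.01 rad is 2.15 mm there. At the start it rests 0.062 to 0.076 open on its foam. Pressed to the stop it is at 0.004 to 0.042, different each time; locked and let go, it is held 2 mm above that stop, always below 0.058.
- fastener (a joint): Turn of the brass fastener in rad: 0 = open (slot along the extractor's y, towards red dots), growing clockwise seen from above, 1.57 = locked, a hard stop (slot along the extractor's x, towards a white dot). Starts at 0 to 0.12. It turns stiffly (0.04 N m, more when pressed hard). Below the lid its cross pin meets a catch: see slot.
- slot (a point): Centre of the slot's floor in the brass head (32 mm across, 9 mm proud of the lid); x along the slot, z up. Slot 6 mm deep, 4.8 mm wide, 21 mm long with closed ends. The pin passes under its catch only while the lid is held within 0.8 mm of its stop; else it is blocked at 0.35 to 0.5 rad. Past about 1.35 rad it rises into a notch when the lid is let up, and stays there.
- key: Red slotted key, 55 to 100 g, upright. Origin: middle of the blade's tip; z up to the handle, x across the blade's width. Steel blade 14 mm wide (x), 3 mm thick (y), up to z = 26 mm, square at the tip; dark round collar 24 mm across, 26 to 31 mm; handle 34 mm (x) by 14 mm (y), 31 to 75 mm, gripped across its 14 mm. Half a turn about z makes no difference.
- key_block: Brown wooden block 100 mm (x) by 70 mm (y) by 32 mm high, fixed, left or right of the extractor. Origin: centre of its underside, z up. In the middle of its top is a pocket 20 mm (x) by 7 mm (y), 29 mm deep, where the key stands, blade along x, collar resting on the wood, its tip 6 mm above this origin.
- bauble: Gold bauble of 84 mm on a round wooden stand of 84 mm, 129 mm high in all, loose. Origin: centre of the underside. Leave it alone.
- paint_jar: Blue paint jar with a black cap, 52 mm across, 62 mm high, loose. Origin: centre of the underside. Leave it alone.
- brush_cup: White paper cup of brushes, 80 mm across, 95 mm high (brushes to 210 mm), loose. Origin: centre of the underside. Leave it alone.
There are look-alikes about, which are no part of the job. There is more than one size of the key_block; the one meant has the size given above.

How it is judged:
By the outcome, as a careful person would: the job done as asked, in the order asked, and still so for the second after the job is handed in, with the robot touching nothing.
It also fails if it takes over 72 s, if anything falls off the work surface, if the arm or the gripper's body presses on something with over 40 N, if the wrist force passes 120 N, or if a joint passes its speed limit or range.

ROBOT

A 6-joint arm with a two-finger parallel gripper is mounted at the origin on the work surface. World frame = base frame: x ahead of the robot, y to its left, z up, the work surface at z = 0. Lengths are in mm, angles in rad, forces in N, time in s.
With the tool pointing down it reaches from about 400 to 925 mm from the base axis. Payload 12.5 kg.
Tool frame: the origin (TCP) lies between the finger pads; the fingertips stand 19 mm ahead of it and the grasp point (between the pads) is the TCP (env.tips_ahead is the distance from the TCP to the fingertips, in mm); z points along the fingers, y is the line along which they close (so a half turn about z gives the same grasp; the last joint's range is limited). The gripper opens to 95 mm and grips with 3 to 60 N. Pads are 20 mm wide; open, the fingers measure 119 mm over their backs; the gripper's body (75 mm by 180 mm) begins 59 mm behind the grasp point.
Start: joints at [-1.391, 0.491, 1.559, -0, 1.092, -0.106], TCP at [176.226, -599.658, 233.661] pointing down, gripper open.
Joint ranges: [-3.1, 3.1], [-0.84, 2.19], [0.05, 2.79], [-1.13, 4.28], [0.06, 2.93], [-2.69, 2.69]. Speed limits (rad/s): [2.22, 2.22, 2.79, 3.14, 3.14, 3.14].

INTERFACE

Orientations are given as [roll, pitch, yaw] about the fixed x, y, z axes, in that order (R = Rz(yaw) Ry(pitch) Rx(roll)).
In Python, from cell import env gives the robot as it stands.
- The arm moves only by the shell command python3 -m crank 'ROWS'. ROWS is JSON, a list of rows, each a list of 5 numbers: the shift along the tool's x, y, z in mm, then the turn about the tool's z in degrees, then the finger opening in mm, from 0 to 95.1. In form: [[dx, dy, dz, yaw, grip], ...]. A call has 1 to 10 rows; each row is the pose to reach, as a shift and turn from the pose commanded when the call began, along the tool's axes at that moment; what a row does not reach only later rows make up. A row lasts 1/12 s, in which the tool goes at most 41.7 mm and 7.16 degrees, less where a joint would pass 70% of its speed; a pose out of reach is approached as far as the arm can. A call with a gripper value outside its range is refused whole. The fingers move at their own pace and stop on an object; the grip force is fixed at half the most. Time passes only in rows, so rows that repeat a pose let the fingers close. It gives the time, the measured TCP pose, the force, the opening and the grip force at its end, in the units of the state.
- env.state(): the state, without advancing time (a new reading comes with each control period).
- env.read_camera(name): name is "scene" or "side" or "wrist"; returns a dict with "img" (420x560x3 uint8, blue, green, red), "K" (3x3 intrinsics, pixels), "pose" (4x4, takes a point from camera to world coordinates). Camera axes: x right, y down, z forward; pixel columns grow to the right and rows downward; lengths in mm; the calibration is good to about 2 mm. A picture is of the moment at which its call begins. There is no depth.
- env.job_done(): hands the job in; it is judged then, once.
The state is a dict: "t": time; "joints": joint angles; "qvel": joint speeds; "tau": joint torques, N m; "eef_pos": TCP position; "tcp_rot": TCP orientation; "ft_force": force on the tool from outside, world axes, zero at the start; "moment": the same for the moment, N m; "opening": opening from 0.0 (shut) to 1.0 (fully open); "grip_force": force on a finger pad.
Only numpy, scipy, OpenCV 4.12 (cv2) and the standard library are available. Lean on these libraries where they do the work, as an engineer would, in place of code of your own. Each camera call takes 0.05 s, during which the arm holds its last target. There are 200 camera calls.

## Working session

There is one attempt and no reset: what is moved stays moved. The work goes in short steps, Python scripts to look and compute and a shell command to move; the robot and the scene stay as the last step left them, time stands still between calls to the robot, and variables do not carry over. Pictures are saved under pics/ and viewed, at most 10 in all, crops included, and the job is handed in when it is done.

```bash
mkdir -p pics; ls
python3 - <<'E'
from cell import env
import cv2,numpy as np
s=env.state();print(s)
a=[env.read_camera(n) for n in("scene","side")]
for n,c in zip(("scene","side"),a):
    cv2.imwrite(f"pics/{n}0.png",c["img"]);print(n,c["K"].tolist(),c["pose"].round(3).tolist())
E
```

```text
pics
{'t': 0.0, 'joints': array([-1.39060870e+00,  4.91536758e-01,  1.55944504e+00,  1.05589060e-05,
        1.09168304e+00, -1.05621632e-01]), 'qvel': array([-6.86328514e-05, -1.26654331e-03, -1.06578777e-03,  2.68640098e-04,
        3.58410144e-04, -2.85524651e-04]), 'tau': array([-2.70351984e-04, -6.12632990e+01, -2.58179820e+01,  6.92579267e-02,
        4.82131785e-02, -8.22820152e-05]), 'eef_pos': array([ 176.18071184, -599.42802895,  233.0774168 ]), 'tcp_rot': array([-3.14052743e+00, -1.22348183e-04,  2.85804317e-01]), 'ft_force': array([ 0.35837652, -0.31979495,  0.32900292]), 'moment': array([0.00054828, 0.02713483, 0.03969184]), 'grip_force': 0.0, 'opening': 0.9997489857158336}
scene [[455.2746619618477, 0.0, 281.4522965418331], [0.0, 455.2746619618477, 209.36916806446504], [0.0, 0.0, 1.0]] [[0.218, 0.781, -0.585, 1317.531], [0.976, -0.185, 0.118, -155.152], [-0.016, -0.597, -0.802, 1115.048], [0.0, 0.0, 0.0, 1.0]]
side [[495.887019719271, 0.0, 279.686082082648], [0.0, 495.887019719271, 212.49107193779614], [0.0, 0.0, 1.0]] [[0.991, -0.061, 0.123, 398.368], [-0.135, -0.595, 0.792, -988.826], [0.025, -0.801, -0.598, 814.825], [0.0, 0.0, 0.0, 1.0]]
```

View pics/scene0.png

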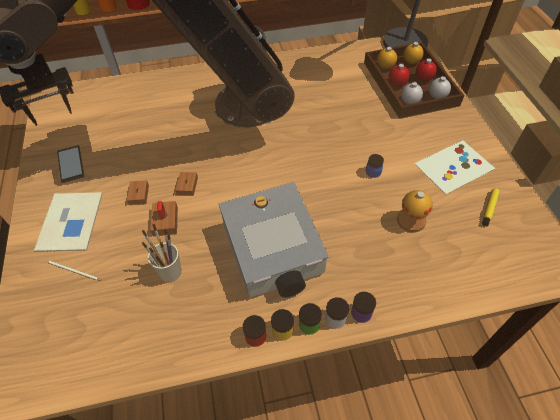

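View pics/side0.png

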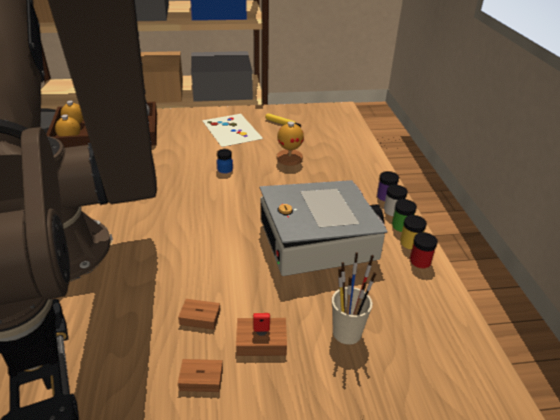

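The scene view shows the key at (159,209) on the larger block beside the brush cup (165,262), and the fastener at (261,202). In the side view the key is at (262,323), the fastener at (286,209) and the cup at (350,320).

```bash
cat > h.py <<'E'
import cv2,numpy as np
def ray(c,p):
    d=c["pose"][:3,:3]@np.linalg.solve(c["K"],[p[0],p[1],1]);return c["pose"][:3,3],d/np.linalg.norm(d)
def plane(c,p,z):
    o,d=ray(c,p);return o+d*(z-o[2])/d[2]
def tri(c1,p1,c2,p2):
    A=np.zeros((3,3));b=np.zeros(3)
    for c,p in((c1,p1),(c2,p2)):
        o,d=ray(c,p);M=np.eye(3)-np.outer(d,d);A+=M;b+=M@o
    return np.linalg.solve(A,b)
def blobs(m,amin=20):
    n,l,s,ce=cv2.connectedComponentsWithStats(m.astype(np.uint8));return [(ce[i].round(1),s[i].tolist()) for i in range(1,n) if s[i,4]>=amin]
def red(img):
    h=cv2.cvtColor(img,cv2.COLOR_BGR2HSV);return ((h[...,0]<6)|(h[...,0]>174))&(h[...,1]>190)&(h[...,2]>110)
E
python3 - <<'E'
from cell import env
from h import *
S=env.read_camera("scene");D=env.read_camera("side")
for n,c,r in(("sc",S,(130,180,190,245)),("si",D,(230,300,295,365))):
    m=red(c["img"]);x0,y0,x1,y1=r;mm=np.zeros_like(m);mm[y0:y1,x0:x1]=m[y0:y1,x0:x1];print(n,blobs(mm,10))
    cv2.imwrite(f"pics/{n}k.png",cv2.resize(c["img"][y0-10:y1+30,x0-10:x1+40],None,fx=5,fy=5,interpolation=cv2.INTER_CUBIC)[:600,:800])
print("fast",tri(S,(261,202),D,(286,209)));print("key",tri(S,(159,209),D,(262,323)))
a=S["img"][170:300,210:335];b=D["img"][175:275,250:390]
o=np.zeros((600,800,3),np.uint8);a=cv2.resize(a,(375,390),interpolation=2);b=cv2.resize(b,(420,300),interpolation=2);o[:390,:375]=a;o[:300,380:800]=b
k=cv2.resize(S["img"][165:285,115:200],None,fx=2.4,fy=2.4);k2=cv2.resize(D["img"][280:380,160:380],None,fx=2,fy=2)
o[395:600,:204]=k[:205];o[310:510,380:800]=k2[:200,:420]
cv2.imwrite("pics/mix.png",o)
E
```

```text
sc [(array([160.3, 207.3]), [158, 201, 6, 16, 49])]
si [(array([261.2, 321.7]), [254, 313, 16, 18, 246])]
fast [557.16156261 -59.12420514 123.24973211]
key [ 469.27912324 -346.04384582   64.28130012]
```

View pics/mix.png

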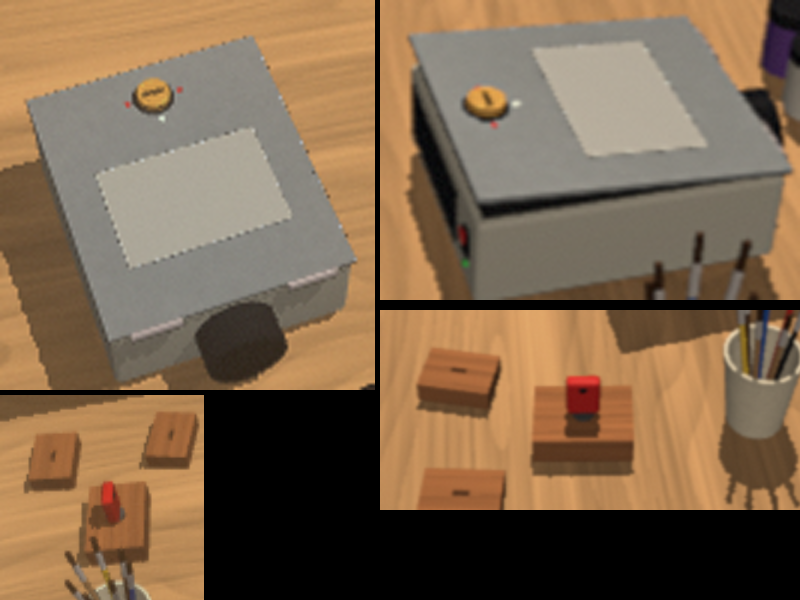

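The crops show the lid raised at its front. The slot lies roughly along the line of the red dots, at mix (153,95) and (486,102), and the white dot is on the hinge side. The 100 mm block is the one with the key, and its long side runs roughly along world x.

```bash
cat >> h.py <<'E'
def shift(s,target,yaw):  # world move -> tool shift, turn deg
    from scipy.spatial.transform import Rotation as R
    r=R.from_euler("xyz",s["tcp_rot"]).as_matrix()
    return (r.T@(np.array(target)-s["eef_pos"])).round(1), yaw
E
python3 - <<'E'
from cell import env
from h import *
S=env.read_camera("scene");D=env.read_camera("side")
a,b=plane(D,(235,341),32),plane(D,(286.5,342),32);print("blk",a,b,np.arctan2(*(b-a)[1::-1]),np.linalg.norm(b-a))
print("key",tri(S,(160.3,207.3),D,(261.2,321.7)))
f=lambda p:(250+(p[0]-380)/3,175+p[1]/3)
g=lambda p:(210+p[0]/3,170+p[1]/3)
print("red",plane(S,g((127,104)),115),plane(S,g((180,90)),115),"white",plane(S,g((162,119)),115),plane(D,f((516,104)),115), "red",plane(D,f((494,125)),115))
print("cup",plane(D,(349,340),0),tri(S,(165,253),D,(351,297)))
s=env.state();print(shift(s,(469,-346,233),0))
E
```

```text
blk [ 415.71212369 -358.3881374    32.        ] [ 515.45253036 -372.45659692   32.        ] -0.14012634716103395 100.72770361556272
key [ 466.91854014 -342.49286343   65.94066294]
red [553.83960762 -83.11695285 115.        ] [549.12704454 -32.26727021 115.        ] white [578.14471928 -55.09750959 115.        ] [581.11260635 -53.66648056 115.        ] red [559.60196265 -79.16048181 115.        ]
cup [ 6.48571170e+02 -3.57103950e+02  1.13686838e-13] [ 647.08024514 -332.64227931  101.3876417 ]
(array([ 352.4, -160.8,    0.5]), 0)
```

```bash
python3 -m crank '[[352,-161,0,24.4,50],[352,-161,0,24.4,50],[352,-161,0,24.4,50],[352,-161,0,24.4,50],[352,-161,0,24.4,50],[352,-161,0,24.4,50],[352,-161,0,24.4,50],[352,-161,0,24.4,50],[352,-161,0,24.4,50],[352,-161,0,24.4,50]]'
python3 - <<'E'
from cell import env
from h import *
c=env.read_camera("wrist");cv2.imwrite("pics/w1.png",c["img"]);print(c["K"].tolist(),c["pose"].round(3).tolist());s=env.state();print(s["eef_pos"],s["tcp_rot"],s["t"]);print(blobs(red(c["img"]),30))
E
```

```text
t: 1.13
eef_pos: [471.5, -342.6, 233.7]
tcp_rot: [-3.141, -0.001, -0.137]
ft_force: [0.7, -0.1, -0.2]
opening: 0.528
grip_force: 0.0
[[314.31188010922915, 0.0, 285.20784261378105], [0.0, 314.31188010922915, 210.24642691455662], [0.0, 0.0, 1.0]] [[-0.137, -0.954, -0.268, 547.225], [-0.991, 0.132, 0.037, -353.205], [-0.0, 0.271, -0.963, 384.645], [0.0, 0.0, 0.0, 1.0]]
[ 471.94137747 -342.33447503  233.66337987] [-3.14111000e+00 -6.94506576e-04 -1.36253090e-01] 1.1833
[(array([281.5, 202.5]), [275, 184, 14, 37, 435])]
```

View pics/w1.png

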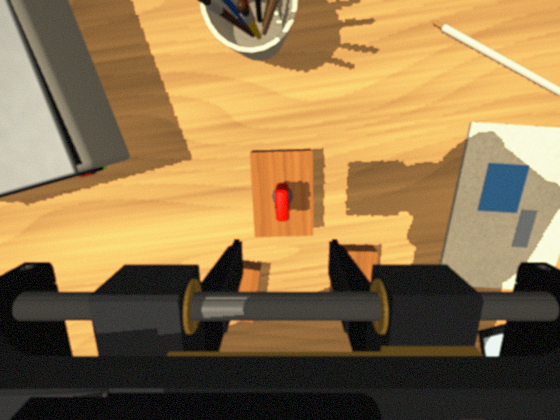

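The wrist picture shows the key at (282,203) on the block, whose top corners are near (251,150), (312,149), (314,235) and (257,236). The fingers straddle it along its thin direction.

Run:
```python
from cell import env
from h import *
c=env.read_camera("wrist");im=c["img"];h=cv2.cvtColor(im,cv2.COLOR_BGR2HSV)
print(h[170,265],h[225,300],h[130,280],h[190,325])
m=(h[...,2]<225)&(h[...,2]>90)&(h[...,1]>130);z=np.zeros_like(m);z[140:245,240:325]=m[140:245,240:325]
P=[plane(c,p,32) for p in((251,150),(312,149),(314,235),(257,236))]
print(np.round(P,1));print("centre",np.mean(P,0))
for i,j in((3,0),(2,1)):
    d=P[j]-P[i];print(np.arctan2(d[1],d[0]),np.linalg.norm(d))
r=red(im);r[:184]=0;ys,xs=np.nonzero(r);
for y in(186,190,200,210,219): print(y,xs[ys==y].min(),xs[ys==y].max())
t=plane(c,((275+288)/2+.5,186),81),plane(c,(282,213),81);print(t,plane(c,(281.5,184),81),plane(c,(282,220),81))
```

```text
[ 13 186 219] [ 14 191 222] [ 17 154 232] [ 17 155 235]
[[ 523.2 -311.3   32. ]
 [ 515.1 -378.2   32. ]
 [ 414.5 -369.1   32. ]
 [ 422.5 -301.6   32. ]]
centre [ 468.80556497 -340.07630466   32.        ]
-0.09543420985452705 101.17970127897951
-0.09011437017963851 101.02287819564542
186 278 282
190 276 287
200 276 288
210 276 288
219 277 287
(array([ 488.06436263, -341.46059224,   81.        ]), array([ 460.72538432, -337.62146737,   81.        ])) [ 490.10497819 -341.25222961   81.        ] [ 453.42016418 -336.59561879   81.        ]
```

```bash
python3 -m crank '[[-2.6,-2.5,40,-1.5,50],[-2.6,-2.5,80,-1.5,50],[-2.6,-2.5,120,-1.5,50],[-2.6,-2.5,145,-1.5,50],[-2.6,-2.5,160,-1.5,50],[-2.6,-2.5,171,-1.5,50],[-2.6,-2.5,171,-1.5,50],[-2.6,-2.5,171,-1.5,50]]'
python3 - <<'E'
from cell import env
from h import *
c=env.read_camera("wrist");cv2.imwrite("pics/w2.png",c["img"])
E
```

```text
t: 1.9
eef_pos: [466.1, -343.7, 62.9]
tcp_rot: [3.142, 0.0, -0.115]
ft_force: [0.3, -0.3, 0.3]
opening: 0.527
grip_force: 0.0
```

View pics/w2.png

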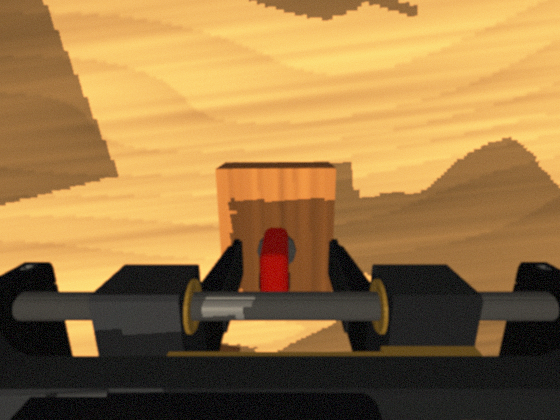

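The key stands left of the finger midline by about 12 px (274 against 286), roughly 5 mm. That matches the measured TCP error, so I'll correct it and close.

```bash
python3 - <<'E'
from cell import env
from h import *
c=env.read_camera("wrist");r=red(c["img"]);ys,xs=np.nonzero(r)
for y in(235,245,255,270,285):
    q=xs[ys==y];p=((q.min()+q.max())/2,y);print(q.min(),q.max(),plane(c,p,81))
s=env.state();print(s["eef_pos"],s["tcp_rot"])
E
python3 -m crank '[[3.5,-4.5,0,0,50],[3.5,-4.5,0,0,50],[3.5,-4.5,0,0,50],[3.5,-4.5,0,0,50]]'
```

```text
271 277 [ 494.13076355 -342.01289384   81.        ]
267 281 [ 489.33324903 -341.41256273   81.        ]
261 285 [ 484.49937689 -340.34471256   81.        ]
260 287 [ 476.97031882 -339.63078201   81.        ]
261 287 [ 469.22510729 -338.89635505   81.        ]
[ 466.58058509 -343.80451362   63.86217791] [ 3.14036550e+00 -1.54390565e-03 -1.14212871e-01]
t: 2.33
eef_pos: [470.5, -339.0, 63.1]
tcp_rot: [3.141, -0.001, -0.113]
ft_force: [0.7, -0.3, -0.9]
opening: 0.529
grip_force: 0.0
```

```bash
python3 -m crank '[[0,0,0,0,0],[0,0,0,0,0],[0,0,0,0,0],[0,0,0,0,0],[0,0,0,0,0],[0,0,0,0,0],[0,0,0,0,0]]'
python3 - <<'E'
from cell import env
print(env.state())
E
```

```text
t: 2.92
eef_pos: [470.3, -339.1, 62.6]
tcp_rot: [3.142, 0.0, -0.114]
ft_force: [-0.6, 0.0, -0.5]
opening: 0.147
grip_force: 30.0
{'t': 2.9167, 'joints': array([-7.38529496e-01,  6.48674674e-01,  1.82267368e+00, -8.97388418e-05,
        6.70276057e-01,  9.46248115e-01]), 'qvel': array([-9.47733479e-04,  7.84160695e-04, -5.92393086e-04,  2.83078658e-03,
       -5.93043739e-05, -6.90806889e-04]), 'tau': array([ 2.68458284e-02, -6.21345377e+01, -1.67010301e+01,  6.23368984e-02,
       -4.16271994e-02,  2.84337730e-04]), 'eef_pos': array([ 470.3005469 , -339.05992753,   62.58512525]), 'tcp_rot': array([ 3.1415660e+00,  5.8359478e-05, -1.1391096e-01]), 'ft_force': array([-0.57892832,  0.02788568, -0.48533489]), 'moment': array([ 0.01880356, -0.01702162,  0.00174578]), 'grip_force': 29.99941349029541, 'opening': 0.14661391773936622}
```

```bash
python3 -m crank '[[0,0,-15,0,0],[0,0,-45,0,0],[0,0,-85,-7,0],[0,0,-125,-14,0],[0,0,-165,-21,0],[10,-38,-165,-28,0],[18,-76,-165,-35,0],[26,-114,-165,-42,0],[34,-152,-165,-49,0],[42,-190,-165,-56,0]]'
python3 - <<'E'
from cell import env
from h import *
s=env.state();print(s["eef_pos"],s["tcp_rot"],s["grip_force"],s["opening"])
print(shift(s,(556,-88,228),0), np.degrees(s["tcp_rot"][2]-1.64))
E
```

```text
t: 3.75
eef_pos: [533.8, -153.3, 227.7]
tcp_rot: [3.141, 0.0, 0.869]
ft_force: [1.4, -1.1, -0.5]
opening: 0.148
grip_force: 30.0
[ 533.76265075 -153.33045089  227.72727502] [3.14142102e+00 4.66982062e-05 8.69121646e-01] 29.998660683631897 0.14815655799818764
(array([ 64.3, -25.2,  -0.3]), 0) -44.16807619179731
```

```bash
python3 -m crank '[[30,-12,0,-7,0],[64,-25,0,-14,0],[64,-25,0,-21,0],[64,-25,0,-28,0],[64,-25,0,-35,0],[64,-25,0,-42,0],[64,-25,0,-44,0],[64,-25,0,-44,0],[64,-25,0,-44,0]]'
python3 - <<'E'
from cell import env
from h import *
c=env.read_camera("wrist");cv2.imwrite("pics/w3.png",c["img"])
s=env.state();print(s["eef_pos"],s["tcp_rot"])
E
```

```text
t: 4.5
eef_pos: [556.1, -90.1, 227.5]
tcp_rot: [-3.141, 0.0, 1.63]
ft_force: [-0.1, 0.6, -0.1]
opening: 0.147
grip_force: 30.0
[556.15474075 -90.17088984 227.54904448] [-3.14142224e+00  4.30733114e-05  1.62953440e+00]
```

View pics/w3.png

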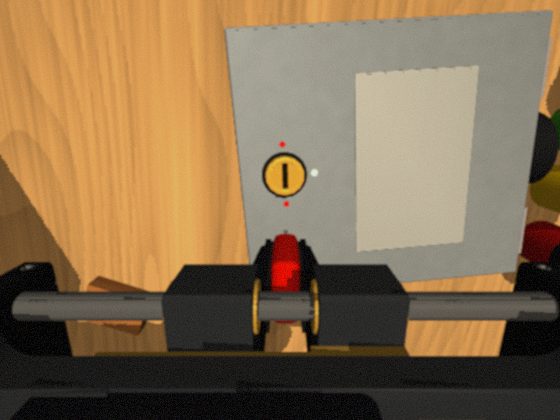

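The fastener head is at (285,175) with its slot nearly vertical. The red dots are at (282,144) and (287,204), the white dot at (314,173), and the key is at (286,265).

```bash
cat > f.py <<'E'
from cell import env
from h import *
def brass(img,roi):
    h=cv2.cvtColor(img,cv2.COLOR_BGR2HSV);x0,y0,x1,y1=roi
    m=(h[...,0]>12)&(h[...,0]<28)&(h[...,1]>140)&(h[...,2]>100);z=np.zeros(m.shape,np.uint8);z[y0:y1,x0:x1]=m[y0:y1,x0:x1]
    cs,_=cv2.findContours(z,0,2);return cv2.fitEllipse(max(cs,key=cv2.contourArea))
def slot(c,roi,z):
    g=c["img"].max(2);x0,y0,x1,y1=roi;m=np.zeros(g.shape,bool);m[y0:y1,x0:x1]=g[y0:y1,x0:x1]<90
    ys,xs=np.nonzero(m);P=np.array([plane(c,(x,y),z) for x,y in zip(xs,ys)])[:,:2];q=P-P.mean(0);v=np.linalg.svd(q)[2][0];v*=np.sign(v[1])
    return P.mean(0),np.arctan2(v[1],v[0]),np.ptp(q@v),len(xs)
E
python3 - <<'E'
from f import *
W=env.read_camera("wrist");S=env.read_camera("scene");D=env.read_camera("side")
e=[brass(c["img"],r) for c,r in((W,(255,145,315,205)),(S,(250,190,272,213)),(D,(272,198,294,218)))]
for x in e:print(np.round(x[0],1),np.round(x[1],1))
for i,j,a,b in((0,1,W,S),(0,2,W,D),(1,2,S,D)):print(tri(a,e[i][0],b,e[j][0]))
for z in(120,128,135):print(z,plane(W,e[0][0],z),slot(W,(277,162,294,190),z))
R=blobs(red(W["img"])[:215],3);print(R)
h=cv2.cvtColor(W["img"],cv2.COLOR_BGR2HSV);w=(h[...,1]<25)&(h[...,2]>200);w[:,:300]=0;w[:,330:]=0;w[:160]=0;w[190:]=0;B=blobs(w,3);print(B)
P=[plane(W,b[0],117)for b in R+B];print(np.round(P,1))
# lid front-edge corners
print(plane(W,(227,30),120))
E
```

```text
[284.4 175.2] [39.2 39.3]
[260.6 200.8] [ 8.5 10.5]
[285.  208.4] [ 9.  12.8]
[553.09060208 -57.59111026 123.4530759 ]
[554.51521295 -56.38752881 122.60007147]
[554.52470342 -59.52636828 125.38937974]
120 [553.60015025 -56.67684991 120.        ] (array([553.67245961, -56.47855876]), np.float64(1.640040917474041), np.float64(19.217101117304384), 91)
128 [553.54441963 -55.35437705 128.        ] (array([553.61449042, -55.16222464]), np.float64(1.64004091747404), np.float64(18.62217346421101), 91)
135 [553.49565534 -54.19721329 135.        ] (array([553.56376738, -54.01043229]), np.float64(1.6400409174740416), np.float64(18.101611767754306), 91)
[(array([281.8, 143.7]), [280, 142, 4, 4, 12]), (array([285.9, 203.6]), [285, 202, 3, 4, 11])]
[(array([313.8, 172. ]), [312, 169, 5, 6, 24])]
[[550.  -31.5 117. ]
 [556.3 -81.6 117. ]
 [577.9 -53.1 117. ]]
[505.23558331  48.23922107 120.        ]
```

```bash
python3 -m crank '[[20,-0.5,0,-0.6,0],[33.5,-0.5,15,-0.6,0],[33.5,-0.5,30,-0.6,0],[33.5,-0.5,38,-0.6,0],[33.5,-0.5,38,-0.6,0],[33.5,-0.5,38,-0.6,0]]'
python3 - <<'E'
from cell import env
from h import *
W=env.read_camera("wrist");D=env.read_camera("side")
o=np.zeros((600,800,3),np.uint8);o[:600,:400]=cv2.resize(W["img"][180:300,245:325],(400,600),interpolation=2);o[:500,400:]=cv2.resize(D["img"][175:225,265:305],(400,500),interpolation=2)
cv2.imwrite("pics/w4.png",o);s=env.state();print(s["eef_pos"],s["tcp_rot"])
np.savez("hov.npz",W=W["img"])
E
```

```text
t: 5.2
eef_pos: [553.8, -57.0, 189.6]
tcp_rot: [-3.141, -0.0, 1.641]
ft_force: [-0.4, 0.6, -0.2]
opening: 0.148
grip_force: 30.0
[554.0576167  -57.16903689 190.27342117] [3.14069322e+00 3.84111250e-04 1.64127064e+00]
```

View pics/w4.png

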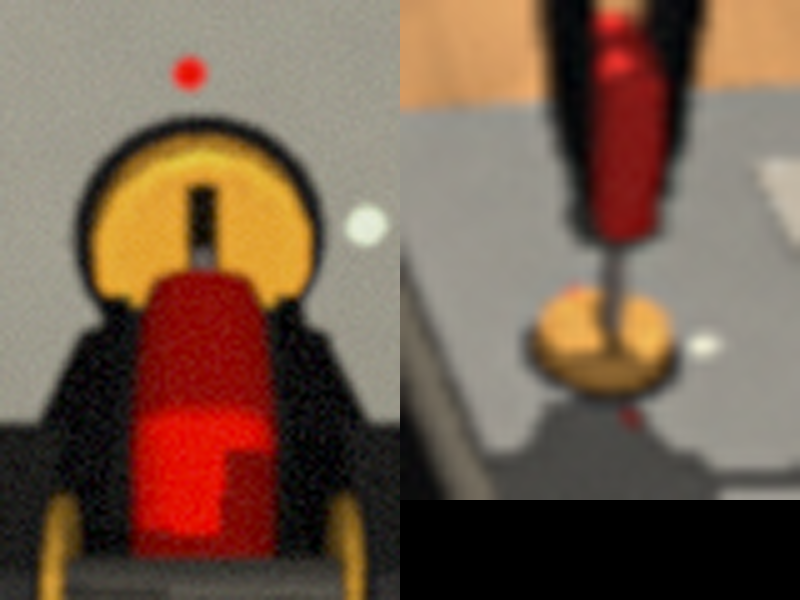

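The blade tip (crop 204,258) is in line with the slot (crop 203,210) to within a pixel. I'll descend gently and watch the force.

```bash
python3 -m crank '[[0,0,3,0,0],[0,0,6,0,0],[0,0,8,0,0],[0,0,8,0,0]]'; python3 -m crank '[[0,0,1,0,0],[0,0,2,0,0],[0,0,2,0,0]]';python3 -m crank '[[0,0,1,0,0],[0,0,2,0,0],[0,0,2,0,0]]'
```

```text
t: 5.63
eef_pos: [553.6, -56.7, 181.3]
tcp_rot: [-3.141, -0.0, 1.642]
ft_force: [0.4, 1.8, -1.6]
opening: 0.153
grip_force: 30.0
t: 5.88
eef_pos: [553.7, -56.6, 179.5]
tcp_rot: [-3.142, -0.0, 1.642]
ft_force: [0.4, 0.7, -0.1]
opening: 0.144
grip_force: 30.0
t: 6.13
eef_pos: [553.7, -56.7, 177.5]
tcp_rot: [3.142, -0.0, 1.642]
ft_force: [-0.2, 2.2, -0.4]
opening: 0.143
grip_force: 30.0
```

```bash
for i in 1 2 3; do python3 -m crank '[[0,0,1,0,0],[0,0,2,0,0],[0,0,2,0,0]]' | grep -E 'eef|ft|open'; done
```

```text
eef_pos: [553.7, -56.6, 175.5]
ft_force: [-0.7, 2.8, 0.4]
opening: 0.15
eef_pos: [553.6, -56.7, 173.4]
ft_force: [-0.6, 3.6, 2.3]
opening: 0.146
eef_pos: [553.5, -56.7, 171.5]
ft_force: [-1.9, 2.9, 1.7]
opening: 0.145
```

```bash
python3 -m crank '[[1.5,0,0,0,0],[1.5,0,0,0,0],[1.5,0,0,0,0]]' | grep -E 'eef|ft|open'
python3 - <<'E'
from f import *
W=env.read_camera("wrist");D=env.read_camera("side")
o=np.zeros((600,800,3),np.uint8);o[:600,:400]=cv2.resize(W["img"][180:300,245:325],(400,600),interpolation=2);o[:500,400:]=cv2.resize(D["img"][175:225,265:305],(400,500),interpolation=2)
cv2.imwrite("pics/w5.png",o)
E
```

```text
eef_pos: [553.7, -55.7, 171.7]
ft_force: [-1.5, -2.9, 1.8]
opening: 0.145
```

View pics/w5.png

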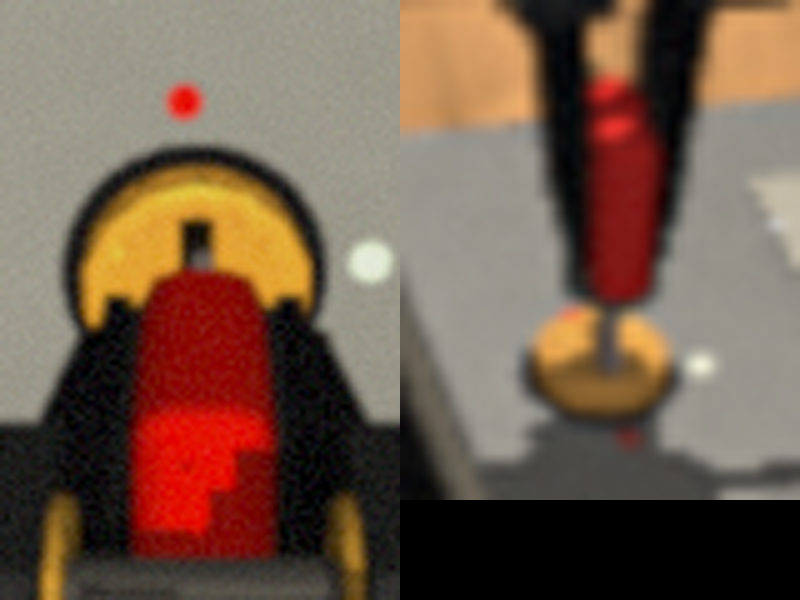

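The blade stands within the slot in the wrist view, at crop (203,258), near its right wall. The side view agrees. I'll recheck the forces at rest, half way back.

```bash
python3 -m crank '[[0,0,0,0,0],[0,0,0,0,0]]' | grep -E 'eef|ft|open'; python3 -m crank '[[-0.7,0,0,0,0],[-0.7,0,0,0,0],[-0.7,0,0,0,0]]' | grep -E 'eef|ft|open';python3 -m crank '[[0,-0.4,0,0,0],[0,-0.4,0,0,0],[0,-0.4,0,0,0]]' | grep -E 'eef|ft|open'; python3 -c "
from cell import env
print(env.state()['moment'])"
```

```text
eef_pos: [553.7, -55.5, 171.7]
ft_force: [-2.5, -3.5, 2.4]
opening: 0.146
eef_pos: [553.7, -55.7, 171.6]
ft_force: [-1.3, 0.3, 2.8]
opening: 0.144
eef_pos: [553.5, -55.8, 171.7]
ft_force: [1.0, 1.2, 3.0]
opening: 0.15
[ 0.30170184 -0.41483835 -0.00876691]
```

```bash
for i in 1 2 3 4; do python3 -m crank '[[0,0,0.5,0,0],[0,0,1,0,0],[0,0,1,0,0]]' | grep -E 'eef|ft'; done
```

```text
eef_pos: [553.4, -55.8, 170.6]
ft_force: [2.1, 2.3, 3.0]
eef_pos: [553.3, -55.9, 169.6]
ft_force: [1.4, 2.6, 4.2]
eef_pos: [553.3, -56.0, 168.6]
ft_force: [1.5, 3.0, 5.0]
eef_pos: [553.3, -55.9, 167.6]
ft_force: [1.0, 3.4, 4.7]
```

```bash
for i in 1 2 3; do python3 -m crank '[[0.1,0,0.5,0,0],[0.2,0,0.7,0,0],[0.2,0,0.7,0,0]]' | grep -E 'eef|ft'; done
```

```text
eef_pos: [553.2, -55.9, 167.0]
ft_force: [0.5, 3.0, 5.4]
eef_pos: [553.2, -55.8, 166.3]
ft_force: [1.5, 1.3, 6.0]
eef_pos: [553.2, -55.8, 165.7]
ft_force: [0.6, -0.4, 5.9]
```

```bash
for i in 1 2 3; do python3 -m crank '[[0,0,0.4,0,0],[0,0,0.7,0,0],[0,0,0.7,0,0]]' | grep -E 'eef|ft'; done
```

```text
eef_pos: [553.1, -55.8, 165.0]
ft_force: [0.3, -0.1, 6.9]
eef_pos: [553.1, -55.8, 164.3]
ft_force: [-0.4, -0.0, 7.4]
eef_pos: [553.1, -55.8, 163.7]
ft_force: [-0.2, 0.4, 8.4]
```

```bash
for i in 1 2 3; do python3 -m crank '[[0,0,0.3,0,0],[0,0,0.5,0,0],[0,0,0.5,0,0]]' | grep -E 'eef|ft'; done
```

```text
eef_pos: [553.1, -55.8, 163.4]
ft_force: [-0.7, 0.3, 10.6]
eef_pos: [553.1, -55.8, 163.2]
ft_force: [-1.9, 0.7, 14.1]
eef_pos: [553.1, -55.8, 163.0]
ft_force: [-3.2, -0.1, 16.4]
```

The force has gone steeply from 8.5 to 16 N at z ≈ 163, so this is the stop. I'll start turning.

```bash
for i in 1 2 ; do python3 -m crank '[[0,0,-0.1,4,0],[0,0,-0.1,8,0],[0,0,-0.1,10,0],[0,0,-0.1,10,0]]' | grep -E 'eef|ft|rot'; python3 -c "
from cell import env
print(env.state()['moment'])"; done
```

```text
eef_pos: [553.2, -55.9, 163.1]
tcp_rot: [3.141, 0.001, 1.465]
ft_force: [-2.5, 0.8, 15.7]
[-0.16183205  0.57620142  0.00548017]
eef_pos: [553.2, -56.0, 163.1]
tcp_rot: [3.141, 0.001, 1.291]
ft_force: [-1.3, -1.2, 16.0]
[-0.38635708  0.46516366  0.10179059]
```

```bash
for i in 1 2 ; do python3 -m crank '[[0,0,-0.1,4,0],[0,0,-0.1,8,0],[0,0,-0.1,10,0],[0,0,-0.1,10,0]]' | grep -E 'eef|ft|rot'; python3 -c "
from cell import env
print(env.state()['moment'])"; done
```

```text
eef_pos: [553.2, -56.1, 163.1]
tcp_rot: [3.14, 0.001, 1.116]
ft_force: [-2.8, -2.6, 14.4]
[-0.53479442  0.40334074  0.01584188]
eef_pos: [553.2, -56.3, 163.2]
tcp_rot: [3.14, 0.001, 0.942]
ft_force: [-2.0, -3.1, 13.8]
[-0.77036133  0.45665402  0.00933626]
```

```bash
for i in 1 2 ; do python3 -m crank '[[-0.2,0,0,4,0],[-0.3,0,0,8,0],[-0.3,0,0,10,0],[-0.3,0,0,10,0]]' | grep -E 'eef|ft|rot'; python3 -c "
from cell import env
print(env.state()['moment'])"; done
```

```text
eef_pos: [553.1, -56.5, 163.2]
tcp_rot: [3.14, 0.001, 0.767]
ft_force: [-1.6, -2.5, 14.3]
[-0.66664473  0.37954079  0.0042874 ]
eef_pos: [553.0, -56.6, 163.2]
tcp_rot: [3.14, 0.0, 0.593]
ft_force: [-1.2, -3.1, 12.9]
[-0.55999865  0.31985571  0.02408495]
```

```bash
for i in 1 2 ; do python3 -m crank '[[-0.2,0,0,4,0],[-0.2,0,0,8,0],[-0.2,0,0,10,0],[-0.2,0,0,10,0]]' | grep -E 'eef|ft|rot'; python3 -c "
from cell import env
print(env.state()['moment'])"; done
python3 - <<'E'
from f import *
W=env.read_camera("wrist");D=env.read_camera("side");S=env.read_camera("scene")
o=np.zeros((600,800,3),np.uint8);o[:600,:400]=cv2.resize(W["img"][180:300,245:325],(400,600),interpolation=2);o[:300,400:]=cv2.resize(D["img"][185:221,261:309],(400,300),interpolation=2);o[300:,400:]=cv2.resize(S["img"][186:222,237:285],(400,300),interpolation=2)
cv2.imwrite("pics/w6.png",o)
E
```

```text
eef_pos: [552.9, -56.8, 163.2]
tcp_rot: [3.14, -0.0, 0.418]
ft_force: [-0.8, -2.6, 12.8]
[-0.56888182  0.29114862  0.05748914]
eef_pos: [552.7, -56.9, 163.2]
tcp_rot: [3.14, -0.001, 0.244]
ft_force: [-1.2, -2.5, 14.2]
[-0.65301017  0.30466038  0.04487775]
```

View pics/w6.png

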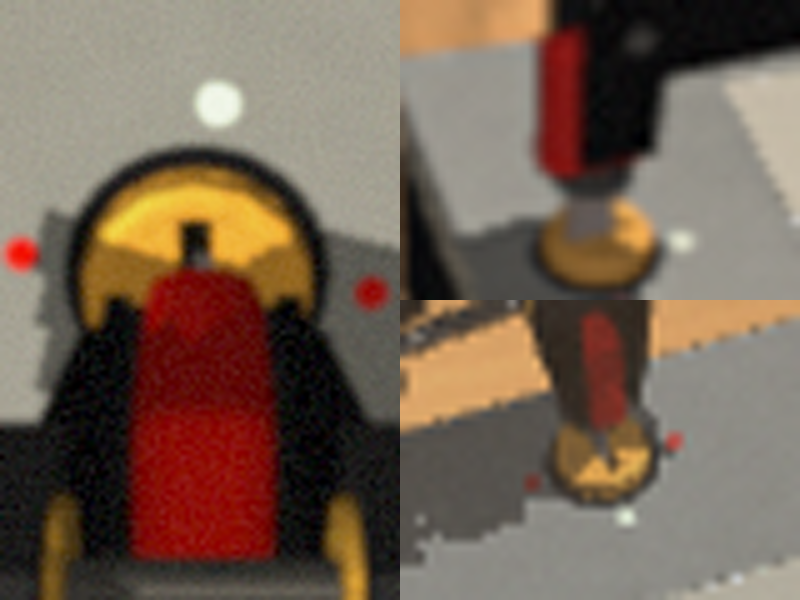

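The slot has followed the key: in the wrist crop it points at (195,245), near the white dot at (218,103). I'll turn on to the stop and watch the torque.

```bash
for i in 1 2 3; do python3 -m crank '[[-0.1,0,0,3,0],[-0.1,0,0,5,0],[-0.1,0,0,5,0]]' | grep -E 'eef|ft|rot'; python3 -c "
from cell import env
print(env.state()['moment'])"; done
```

```text
eef_pos: [552.6, -56.9, 163.2]
tcp_rot: [3.14, -0.001, 0.157]
ft_force: [-0.9, -1.9, 12.4]
[-0.61602053  0.18951976  0.05310666]
eef_pos: [552.6, -56.8, 163.3]
tcp_rot: [3.14, -0.001, 0.069]
ft_force: [-0.7, -1.6, 13.9]
[-0.35973262  0.08718962  0.03687008]
eef_pos: [552.6, -56.6, 163.2]
tcp_rot: [3.14, -0.002, -0.018]
ft_force: [0.7, -0.6, 13.4]
[0.00882291 0.0326251  0.0155961 ]
```

```bash
cat > q.py <<'E'
from f import *
s=env.state();W=env.read_camera("wrist");print(s["moment"].round(3),s["tcp_rot"][2].round(3))
g=W["img"].max(2)[220:236,274:296]; 
z=165-56.6+6-1
for y in range(224,234):
    r=W["img"][y,276:294].max(1);d=np.clip(150-r.astype(float),0,None);print(y,(276+(d*np.arange(18)).sum()/max(d.sum(),1)).round(2),int(d.sum()),end="; ")
b=[x for x in blobs(red(W["img"])[:260],3)];print([(x[0].tolist(),plane(W,x[0],z-9)[:2].round(1).tolist()) for x in b if x[1][4]<40])
E
python3 q.py; python3 -m crank '[[0,0,0,2,0],[0,0,0,4,0],[0,0,0,4,0]]' | grep -E 'eef|ft|rot';python3 q.py
```

```text
[0.009 0.033 0.016] -0.018
224 283.1 419; 225 282.73 691; 226 282.67 794; 227 282.81 791; 228 283.01 808; 229 283.27 780; 230 283.23 692; 231 283.22 625; 232 283.37 601; 233 283.94 583; [([319.6, 229.8], [555.3, -81.1]), ([250.0, 239.0], [549.3, -31.7])]
eef_pos: [552.5, -56.7, 163.2]
tcp_rot: [3.14, -0.002, -0.088]
ft_force: [0.3, -1.0, 12.8]
[-0.189  0.048  0.154] -0.088
224 282.3 349; 225 281.83 618; 226 281.72 772; 227 281.88 785; 228 282.21 792; 229 282.42 752; 230 282.4 717; 231 282.47 646; 232 282.77 597; 233 283.71 603; [([319.2, 227.4], [555.4, -81.2]), ([250.2, 241.4], [549.3, -31.6])]
```

The torque has jumped to 0.15 N m, so this is the stop. I'll ease back 11° inside the slot's play and then let the lid up slowly.

```bash
python3 -m crank '[[0,0,0,-3,0],[0,0,0,-6,0],[0,0,0,-9,0],[0,0,0,-11,0],[0,0,0,-11,0]]' | grep -E 'eef|ft|rot';python3 q.py;  python3 -m crank '[[0,0,-0.5,0,0],[0,0,-1,0,0],[0,0,-1.5,0,0],[0,0,-2,0,0],[0,0,-2.5,0,0],[0,0,-3,0,0],[0,0,-3.5,0,0],[0,0,-4,0,0],[0,0,-4,0,0]]' | grep -E 'eef|ft|rot'
```

```text
eef_pos: [552.6, -56.5, 163.3]
tcp_rot: [3.14, -0.002, 0.108]
ft_force: [-0.4, 0.1, 12.1]
[-0.008  0.036 -0.052] 0.108
224 284.43 532; 225 284.46 783; 226 284.43 878; 227 284.41 866; 228 284.38 834; 229 284.49 805; 230 284.37 717; 231 284.58 641; 232 284.5 605; 233 284.65 634; [([249.4, 234.8], [549.3, -31.6]), ([319.8, 233.8], [555.4, -81.1])]
eef_pos: [552.4, -56.5, 166.4]
tcp_rot: [3.141, -0.001, 0.106]
ft_force: [2.4, -0.8, 4.7]
```

```bash
for i in 1 2; do python3 -m crank '[[0,0,-0.5,0,0],[0,0,-1,0,0],[0,0,-1,0,0]]' | grep -E 'eef|ft|rot'; done
```

```text
eef_pos: [551.9, -56.1, 166.9]
tcp_rot: [-3.142, 0.001, 0.106]
ft_force: [2.3, -1.1, -1.0]
eef_pos: [551.9, -56.0, 168.2]
tcp_rot: [-3.141, 0.001, 0.106]
ft_force: [0.4, -0.4, -1.7]
```

The force fell to zero about 3 mm above the stop, so the notch holds the lid. I'll lift out and check from above.

```bash
python3 -m crank '[[0,0,-1,0,0],[0,0,-2,0,0],[0,0,-4,0,0],[0,0,-6,0,0],[0,0,-10,0,0],[0,0,-20,0,0],[0,0,-40,0,0],[-30,0,-60,0,0],[-30,0,-60,0,0],[-30,0,-60,0,0]]' | grep -E 'eef|ft|rot|open'
python3 - <<'E'
from f import *
W=env.read_camera("wrist");S=env.read_camera("scene");D=env.read_camera("side");s=env.state();print(s["eef_pos"],s["tcp_rot"][2],s["opening"])
e=brass(W["img"],(255,145,315,205));print(e[:2],plane(W,e[0],115))
x,y=map(int,e[0]);print(slot(W,(x-12,y-12,x+12,y+12),115))
h=cv2.cvtColor(W["img"],cv2.COLOR_BGR2HSV);R=blobs(red(W["img"])[:215],3);print([(b[0],b[1][4],plane(W,b[0],105)[:2]) for b in R])
for a in (S,D):
  q=brass(a["img"],(250,190,272,216) if a is S else (272,198,294,226));print(q[:2],tri(W,e[0],a,q[0]))
cv2.imwrite("pics/w7.png",W["img"])
E
```

```text
eef_pos: [522.1, -59.3, 230.1]
tcp_rot: [3.141, -0.003, 0.106]
ft_force: [-0.5, -0.8, -0.3]
opening: 0.149
[522.64397712 -59.22404594 228.14521154] 0.10605034535234403 0.14484066492530132
((284.97503662109375, 177.33328247070312), (37.33667755126953, 37.500526428222656)) [552.94883565 -56.18385774 115.        ]
(array([552.77840431, -56.22325529]), np.float64(0.10495146849640363), np.float64(18.10224435640383), 66)
[(array([313.8, 176. ]), 10, array([555.12079107, -81.62455635])), (array([256.7, 177. ]), 7, array([548.93751355, -31.42393123]))]
((261.03143310546875, 203.1173095703125), (8.582341194152832, 10.899526596069336)) [552.27143191 -57.32501981 112.28380436]
((284.26495361328125, 212.3360595703125), (8.9249849319458, 12.385061264038086)) [553.25617429 -56.49529288 111.55562988]
```

The head dropped from z 123 to 112. The slot yaw (0.105) against the extractor yaw (0.12) puts the fastener at about 1.58 rad, so it is locked. Next I return the key.

```bash
python3 -m crank '[[-12,36,0,4,0],[-24,74,0,8,0],[-36,114,0,12.6,0],[-48,154,0,12.6,0],[-60,194,0,12.6,0],[-72,234,0,12.6,0],[-81.4,272.8,0,12.6,0],[-81.4,272.8,30,12.6,0],[-81.4,272.8,70,12.6,0],[-81.4,272.8,105,12.6,0]]' >/dev/null; python3 -m crank '[[0,0,0,0,0],[0,0,0,0,0]]'
python3 - <<'E'
from f import *
s=env.state();print(s["eef_pos"],s["tcp_rot"],shift(s,(470.3,-339.1,108),0))
W=env.read_camera("wrist");D=env.read_camera("side")
o=np.zeros((600,800,3),np.uint8);o[:600,:400]=cv2.resize(W["img"][150:300,235:335],(400,600),interpolation=2);o[:500,400:]=cv2.resize(D["img"][265:365,222:302],(400,500),interpolation=2)
cv2.imwrite("pics/w8.png",o)
E
```

```text
t: 18.77
eef_pos: [470.1, -338.9, 122.0]
tcp_rot: [-3.139, 0.003, -0.114]
ft_force: [0.1, -0.8, 0.0]
opening: 0.146
grip_force: 30.0
[ 470.09847073 -338.87792939  122.01453085] [-3.13926062  0.00330454 -0.11383333] (array([ 0.3,  0.2, 14. ]), 0)
```

View pics/w8.png

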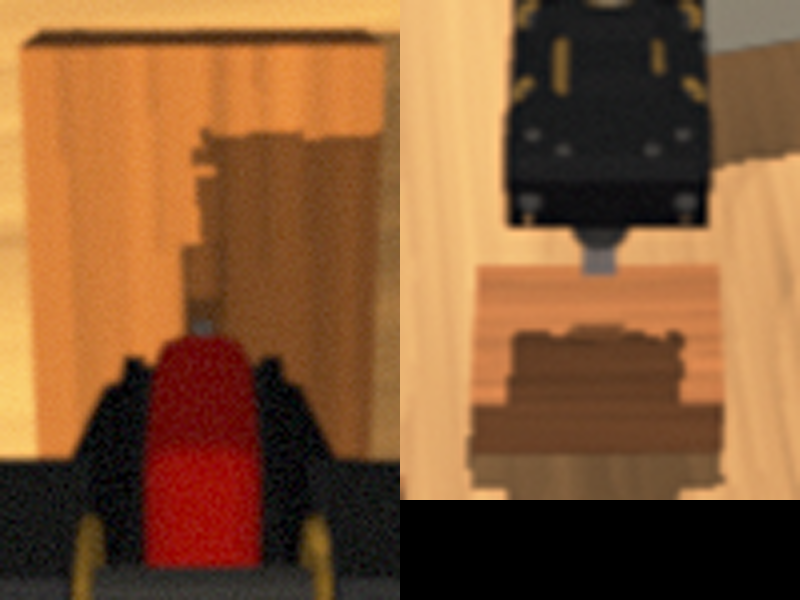

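The blade (crop 203,328) is in line with the pocket's visible dark end (203,313), and the key is upright in the side crop. I'll lower it.

```bash
python3 -m crank '[[0.3,0.2,10,0,0],[0.3,0.2,20,0,0],[0.3,0.2,28,0,0],[0.3,0.2,31,0,0],[0.3,0.2,34,0,0],[0.3,0.2,36,0,0],[0.3,0.2,36,0,0]]'|grep -E 'eef|ft';  python3 -m crank '[[0,0,2,0,0],[0,0,4,0,0],[0,0,6,0,0],[0,0,8,0,0],[0,0,8,0,0]]'|grep -E 'eef|ft'
```

```text
eef_pos: [470.5, -339.3, 87.0]
ft_force: [-0.2, -0.7, -0.7]
eef_pos: [470.4, -339.3, 79.0]
ft_force: [-0.8, 0.5, -0.9]
```

Inside the pocket (tip at about 22 mm, no force).

```bash
python3 -m crank '[[0,0,3,0,0],[0,0,6,0,0],[0,0,9,0,0],[0,0,12,0,0],[0,0,13,0,0],[0,0,14,0,0],[0,0,14,0,0]]'|grep -E 'eef|ft';  python3 -m crank '[[0,0,0.5,0,0],[0,0,1,0,0],[0,0,1.5,0,0],[0,0,1.5,0,0]]'|grep -E 'eef|ft'
```

```text
eef_pos: [470.5, -339.3, 65.1]
ft_force: [0.2, -0.6, -0.3]
eef_pos: [470.5, -339.4, 63.9]
ft_force: [-0.4, -0.5, -0.5]
```

```bash
for i in 1 2 3; do python3 -m crank '[[0,0,0.4,0,0],[0,0,0.7,0,0],[0,0,0.7,0,0]]'|grep -E 'eef|ft'; done
```

```text
eef_pos: [470.5, -339.3, 63.1]
ft_force: [0.6, 0.5, -0.1]
eef_pos: [470.6, -339.4, 62.6]
ft_force: [-0.9, 0.1, 1.9]
eef_pos: [470.6, -339.4, 62.6]
ft_force: [-2.9, 1.9, 9.5]
```

The collar has seated at 62.6, the same height as when I picked it up. I'll ease off, open and retreat.

```bash
python3 -m crank '[[0,0,-0.8,0,0],[0,0,-0.8,0,0],[0,0,-0.8,0,45],[0,0,-0.8,0,45],[0,0,-0.8,0,45],[0,0,-0.8,0,45],[0,0,-0.8,0,45],[0,0,-0.8,0,45]]'|grep -E 'eef|ft|open'; python3 -m crank '[[0,0,-10,0,45],[0,0,-30,0,45],[0,0,-70,0,45],[0,0,-110,0,45],[0,0,-150,0,45],[0,0,-170,0,45],[0,0,-170,0,45],[0,0,-170,0,45]]'|grep -E 'eef|ft|open'
python3 - <<'E'
from f import *
S=env.read_camera("scene");D=env.read_camera("side");W=env.read_camera("wrist")
for c,r in((S,(130,180,190,245)),(D,(230,300,295,365))):
    m=red(c["img"]);x0,y0,x1,y1=r;mm=np.zeros_like(m);mm[y0:y1,x0:x1]=m[y0:y1,x0:x1];print(blobs(mm,10))
print(blobs(red(W["img"]),30))
for a in (S,D): print(brass(a["img"],(250,190,272,216) if a is S else (272,198,294,226))[:2])
E
```

```text
eef_pos: [470.5, -339.4, 62.5]
ft_force: [-0.3, 0.0, -0.0]
opening: 0.462
eef_pos: [470.6, -339.4, 234.1]
ft_force: [-0.3, 0.5, -1.3]
opening: 0.474
[(array([159.9, 207.9]), [157, 201, 7, 15, 69])]
[(array([261.4, 323.2]), [254, 314, 16, 18, 248])]
[(array([285.6, 200.7]), [279, 182, 14, 37, 437])]
((260.7939453125, 203.14988708496094), (8.650556564331055, 10.246896743774414))
((285.9229736328125, 212.66000366210938), (8.78139877319336, 9.091933250427246))
```

The key stands where it stood at the start, and the lid is still down.

```bash
python3 -c "
from cell import env
print(env.job_done())"
```

```text
the job is handed in; nothing more can be done
None
```

The lid is pressed down and held shut by the fastener at its clockwise stop, the red key stands back in its block and is let go of, and the job is handed in; no verdict came back.

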